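# Find and undo the left-hand gas cap

## Task

One of these two look-alike gas canisters holds fuel gas, and its cap has a left-hand thread; the other holds air and has an ordinary right-hand cap. Find the left-hand cap by gently trying the caps both ways: even if the other cap has already given the answer, first turn the left-hand cap itself counter-clockwise until it is firmly tight and its canister just begins to give in its clamp (some 8 to 12 degrees; at 20 the clamp is damaged), then unscrew it clockwise all the way to its retaining stop. Give the other cap no more than a slight trial turn and leave it screwed tight, and leave everything else on the shelf where it is.

Things in the scene. Friction and masses are not known exactly. Their poses are not given: they have to be found in the camera images.
- grip_a (a point): Black screw cap on an upright grey canister: ribbed collar 38 mm across, 16 mm high, with an upright flat key tab 46 long, 14 thick, 42 mm high, to be pinched across its thickness from above. Point: on the vertical screw axis inside the tab, 24 mm above the collar, 18 mm below the tab's top, 188 mm above the shelf when tight; x along the tab's length, y across it; turns with the cap.
- cap_a (a joint): Turn (rad) of this letter's cap on its canister, + counter-clockwise from above. Starts at 0, screwed tight. The right-hand cap goes 0 to +2.4, the left-hand one 0 to -2.4, where a retaining stop holds it captive. Friction 0.12 N m; rises 3 mm per rad unscrewed. The caps look the same and either may stand left or right.
- can_a (a joint): Turn (rad) of this letter's canister (74 mm across, shoulder at 139 mm) in its rubber-lined clamp (110 mm round foot fixed to the shelf), + counter-clockwise from above, 0 at rest. It yields as a 2.2 N m/rad spring and comes back when let go, so it shows the torque on the cap. Firmly tight: 0.1 to 0.2 rad; 0.35 rad damages the clamp.
- grip_b (a point): Black screw cap on an upright grey canister: ribbed collar 38 mm across, 16 mm high, with an upright flat key tab 46 long, 14 thick, 42 mm high, to be pinched across its thickness from above. Point: on the vertical screw axis inside the tab, 24 mm above the collar, 18 mm below the tab's top, 188 mm above the shelf when tight; x along the tab's length, y across it; turns with the cap.
- cap_b (a joint): Turn (rad) of this letter's cap on its canister, + counter-clockwise from above. Starts at 0, screwed tight. The right-hand cap goes 0 to +2.4, the left-hand one 0 to -2.4, where a retaining stop holds it captive. Friction 0.12 N m; rises 3 mm per rad unscrewed. The caps look the same and either may stand left or right.
- can_b (a joint): Turn (rad) of this letter's canister (74 mm across, shoulder at 139 mm) in its rubber-lined clamp (110 mm round foot fixed to the shelf), + counter-clockwise from above, 0 at rest. It yields as a 2.2 N m/rad spring and comes back when let go, so it shows the torque on the cap. Firmly tight: 0.1 to 0.2 rad; 0.35 rad damages the clamp.
- sample_jar: Small paint sample jar, 48 mm across, 60 mm high; a loose bystander, to be left where it is. Origin at the centre of its underside.
- scraper: Flat scraper, 200 mm long, lying; a loose bystander, to be left where it is. Origin at the centre of its underside.
- paint_tin: Paint tin, 90 mm across, 100 mm high; a loose bystander, to be left where it is. Origin at the centre of its underside.
- varnish_tin: Varnish tin, 76 mm across, 85 mm high; a loose bystander, to be left where it is. Origin at the centre of its underside.
- tape_roll: Roll of tape lying flat, 100 mm across, 24 mm high; a loose bystander, to be left where it is. Origin at the centre of its underside.
- paint_brush: Paint brush, 210 mm long, lying; a loose bystander, to be left where it is. Origin at the centre of its underside.
- sanding_block: Cork sanding block, 100 x 60 x 30 mm; a loose bystander, to be left where it is. Origin at the centre of its underside.
- screwdriver: Screwdriver, 190 mm long, lying; a loose bystander, to be left where it is. Origin at the centre of its underside.

How it is judged:
By the outcome, as a careful person would: the job done as asked, in the order asked, and still so for the second after the job is handed in, with the robot touching nothing.
It also fails if it takes over 72 s, if anything falls off the work surface, if the arm or the gripper's body presses on something with over 40 N, if the wrist force passes 120 N, or if a joint passes its speed limit or range.

## Robot

A 6-joint arm with a two-finger parallel gripper is mounted at the origin on the work surface. World frame = base frame: x ahead of the robot, y to its left, z up, the work surface at z = 0. Lengths are in m, angles in rad, forces in N, time in s.
With the tool pointing down it reaches from about 0.35 to 0.975 m from the base axis. Payload 4.9 kg.
Tool frame: the origin (TCP) lies on the centre line of the jaws, within the pads' length; the fingertips stand 8 mm ahead of it and the grasp point (between the pads) lies 11 mm behind it; z points along the fingers, y is the direction in which the jaws open and shut (so a half turn about z gives the same grasp; the last joint's range is limited). The gripper opens to 85 mm and grips with 20 to 120 N. Pads are 22 mm wide; open, the fingers measure 114 mm over their backs; the gripper's body (76 mm by 85 mm) begins 54 mm behind the grasp point. The pads swing forward as they close: fully open they stand 13 mm farther back than shut.
Start: joints at [1.177, 0.053, 1.613, -0, 1.476, -0.119], TCP at [0.17, 0.602, 0.239] pointing down, gripper open.
Joint ranges: [-3.01, 3.01], [-1.01, 2.22], [0.06, 2.58], [-1.02, 4.17], [0.09, 2.62], [-3.14, 3.14]. Speed limits (rad/s): [2.57, 2.57, 3.14, 3.14, 3.14, 3.14].

## Interface

Orientations are given as a unit quaternion [w, x, y, z].
In Python, from plant import manip gives the robot as it stands.
- The arm moves only by the tool step_arm, never from a script. Its argument "deltas" is a list of rows, each a list of 7 numbers: the shift along the tool's x, y, z in m, then the turn, a rotation vector about the tool's x, y, z in rad, then the gripper command: -1 is fully open, 1 is shut, values between are in proportion. In form: [[dx, dy, dz, ax, ay, az, hand], ...]. A call has 1 to 20 rows; each row is the pose to reach, as a shift and turn from the pose commanded when the call began, along the tool's axes at that moment; what a row does not reach only later rows make up. A row lasts 1/10 s, in which the tool goes at most 50 mm and 8.59 degrees, less where a joint would pass 70% of its speed; a pose out of reach is approached as far as the arm can. A call with a gripper value outside its range is refused whole. The fingers move at their own pace and stop on an object; the grip force is fixed at half the most. Time passes only in rows, so rows that repeat a pose let the fingers close. It gives the time, the measured TCP pose, the force and the opening at its end, in the units of the state.
- manip.state(): the state, without advancing time (a new reading comes with each control period).
- manip.grab_frame(name): name is "scene" or "top"; returns the picture (420x560x3 uint8, red, green, blue); there is no depth.
- manip.get_calibration(name): a dict with "fov_y" (degrees; the focal length in pixels is half the picture's height over the tangent of half this angle, whatever the lens; pixels are square), "cx", "cy" (the principal point, pixels), "R" (3x3) and "t" (3): a world point X has camera coordinates R X + t. Camera axes: x right, y down, z forward; pixel columns grow to the right and rows downward; lengths in m; the calibration is good to about 2 mm. A picture is of the moment at which its call begins. get_calibration takes no time and is no camera call.
- manip.job_done(): hands the job in, once; it reports no verdict.
The state is a dict: "time": time; "joint_pos": joint angles; "joint_vel": joint speeds; "joint_efforts": joint torques, N m; "tool_pos": TCP position; "tool_rot": TCP orientation; "contact_force": force on the tool from outside, world axes, zero at the start; "ft_torque": the same for the moment, N m; "gripper_width": opening from 0.0 (shut) to 1.0 (fully open).
Only numpy, scipy, OpenCV 4.12 (cv2) and the standard library are available. Lean on these libraries where they do the work, as an engineer would, in place of code of your own. Each camera call takes 0.05 s, during which the arm holds its last target.

## Working session

There is one attempt and no reset: what is moved stays moved. The work goes in short steps, Python scripts to look and compute and a tool call to move; the robot and the scene stay as the last step left them, time stands still between calls to the robot, and variables do not carry over. Pictures are saved under pics/ and viewed, and the job is handed in when it is done.

Besides the shell and the picture viewer there is one more tool, called as name([rows], argument=value, ...), one row to a line, values as JSON. step_arm: Moves the arm, as the interface text tells. Its arguments: {"type":"object","properties":{"deltas":{"type":"array"}},"required":["deltas"]}

```bash
mkdir -p pics; ls
python3 - <<'E'
from plant import manip
import cv2
s=manip.state(); print({k:(s[k]) for k in s})
for n in ("scene","top"):
    c=manip.get_calibration(n); print(n,c)
    cv2.imwrite(f"pics/{n}0.png",cv2.cvtColor(manip.grab_frame(n),cv2.COLOR_RGB2BGR))
E
```

```text
pics
{'time': 0.0, 'joint_pos': array([ 1.17699824e+00,  5.33450794e-02,  1.61428447e+00,  9.83985042e-06,
        1.47598191e+00, -1.18995405e-01]), 'joint_vel': array([-0.00048348,  0.00139237, -0.00104773,  0.00135991, -0.00041112,
       -0.00099989]), 'joint_efforts': array([-5.88244693e-04, -3.93664885e+01, -3.70183897e+01, -3.76326102e-05,
        6.84011189e-03,  6.00540076e-06]), 'tool_pos': array([0.16936151, 0.60099517, 0.23807599]), 'tool_rot': array([-2.60717668e-04,  1.36969808e-01,  9.90574708e-01, -9.75160246e-04]), 'contact_force': array([-0.72394935,  0.16755909,  0.71420689]), 'ft_torque': array([-0.02493444,  0.00495878,  0.02871996]), 'gripper_width': 0.9970454325597903}
scene {'fov_y': 55.49242160349046, 'cx': 281.90329231178254, 'cy': 208.0266354720498, 'R': array([[-0.10870547,  0.99401404, -0.01091818],
       [ 0.76834898,  0.07704778, -0.63537665],
       [-0.63073209, -0.07745789, -0.77212519]]), 't': array([ 0.04805652, -0.36220795,  1.55082187])}
top {'fov_y': 48.9331116648117, 'cx': 272.17171831085017, 'cy': 219.0412261515021, 'R': array([[ 0.02610564, -0.99965195, -0.00380383],
       [-0.98667789, -0.02515523, -0.16072948],
       [ 0.16057785,  0.0079491 , -0.98699117]]), 't': array([1.15824885e-03, 5.93967907e-01, 1.36177210e+00])}
```

View pics/scene0.png

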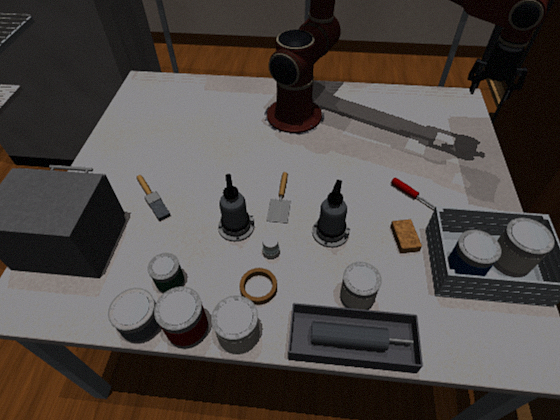

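View pics/top0.png

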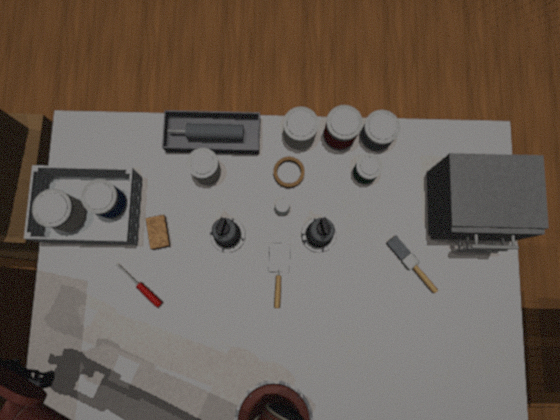

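The scene view shows the canisters with caps near (229,183) and (337,188). In the top view they are at (226,228) and (320,229). I'll enlarge both.

Run:
```python
import cv2,numpy as np
a=cv2.imread("pics/top0.png");b=cv2.imread("pics/scene0.png")
g=lambda i:np.clip((i/255.)**0.5*255,0,255).astype(np.uint8)
f=lambda i,x,y,w,h:cv2.resize(g(i[y:y+h,x:x+w]),(400,300),interpolation=cv2.INTER_CUBIC)
o=np.vstack([np.hstack([f(a,196,206,60,45),f(a,290,206,60,45)]),np.hstack([f(b,190,165,100,75),f(b,290,170,100,75)])])
cv2.imwrite("pics/z0.png",o)
```

```text
(no output)
```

View pics/z0.png

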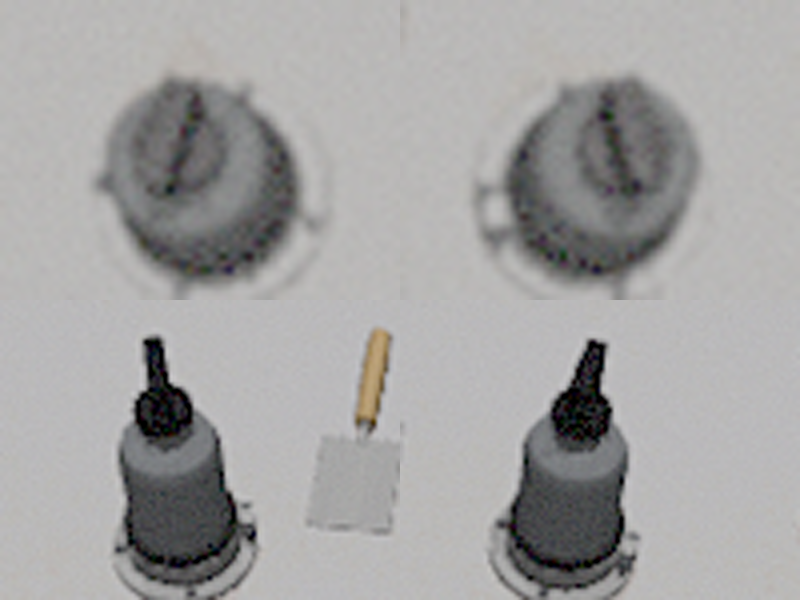

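Run:
```python
import cv2,numpy as np
a=cv2.imread("pics/top0.png")
f=lambda i,x,y,w,h:cv2.resize(np.clip(i[y:y+h,x:x+w].astype(float)*2.2-10,0,255).astype(np.uint8),(400,400),interpolation=cv2.INTER_NEAREST)
cv2.imwrite("pics/z1.png",np.hstack([f(a,210,212,30,30),f(a,306,212,30,30)]))
np.set_printoptions(linewidth=200)
print(a[214:240,212:238].mean(2).astype(int))
print(a[214:240,308:334].mean(2).astype(int))
```

```text
[[135 133 132 133 137 129 134 135 133 129 126 130 129 127 125 126 129 133 132 132 132 134 135 134 136 134]
 [133 131 137 133 137 133 134 134 130 127 126 127 129 129 131 123 128 130 131 134 135 134 134 134 136 129]
 [134 131 133 131 133 134 135 133 121 111 121 129 129 128 127 125 126 132 130 133 132 134 136 134 136 130]
 [134 134 136 133 135 131 133 127 105  86  90 101 108 102 114 121 126 128 133 127 125 128 132 133 136 133]
 [133 130 132 133 129 134 126 107  74  49  56  62  63  64  86  94  94 110 124 117 105 106 125 132 132 131]
 [135 136 136 131 123 111  97  76  48  43  40  46  36  43  62  65  71  83  98  99  86  91 118 127 133 133]
 [129 137 134 124 103  86  67  58  44  32  46  48  44  17  50  64  73  69  67  65  62  92 124 134 130 133]
 [134 133 124 100  81  69  61  41  50  47  50  48  22  16  40  61  68  72  65  50  50  82 121 131 136 132]
 [134 126 100  78  72  65  52  42  43  48  50  44  22  20  26  56  72  71  63  64  60  63  87 111 124 135]
 [134 105  84  65  64  53  44  41  47  47  45  42  16   8  20  49  61  61  67  66  66  53  52  72  97 123]
 [118  88  70  65  60  43  37 
[... 3765 characters left out ...]
  29  35  32  19  17  11  33  43  41  51  67  73  63  67]
 [ 21  27  34  46  57  62  72  70  71  65  56  42  37  20  30  12  15  10  27  32  38  52  75  72  69  76]
 [ 26  24  32  41  53  65  71  75  77  73  73  56  39  37  38  30  21  31  44  47  62  67  71  66  65  91]
 [ 31  23  25  37  42  56  69  73  74  77  75  67  61  52  43  42  38  38  50  61  63  67  67  61  60 100]
 [ 36  28  33  31  29  48  54  67  76  73  77  74  60  46  50  44  38  41  56  59  68  62  58  52  66 110]
 [ 12  17  30  34  35  40  50  54  64  73  72  77  62  54  53  48  50  61  62  69  62  59  38  51  87 122]
 [ 28  24  27  35  34  32  30  48  54  64  66  71  67  59  49  51  56  66  65  65  58  42  39  63 105 130]]
```

View pics/z1.png

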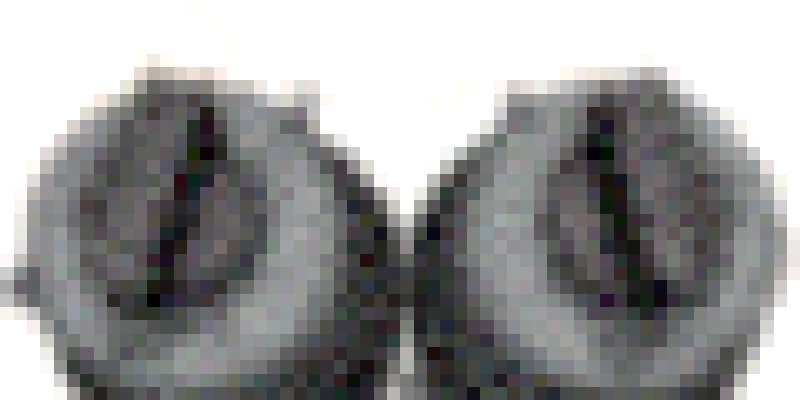

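```bash
cat > h.py <<'E'
import numpy as np,cv2
from plant import manip
def cal(n):
    c=manip.get_calibration(n); f=210/np.tan(np.radians(c["fov_y"]/2)); return c,f
def ray(n,uv):
    c,f=cal(n);R=np.array(c["R"]);t=np.array(c["t"])
    d=R.T@np.array([(uv[0]-c["cx"])/f,(uv[1]-c["cy"])/f,1]);return -R.T@t,d/np.linalg.norm(d)
def onz(n,uv,z):
    C,d=ray(n,uv);return C+d*(z-C[2])/d[2]
def proj(n,X):
    c,f=cal(n);p=np.array(c["R"])@np.asarray(X,float)+np.array(c["t"]);return np.array([c["cx"]+f*p[0]/p[2],c["cy"]+f*p[1]/p[2]])
def tri(l):
    A=np.zeros((3,3));b=np.zeros(3)
    for n,uv in l:
        C,d=ray(n,uv);M=np.eye(3)-np.outer(d,d);A+=M;b+=M@C
    X=np.linalg.solve(A,b);return X,[np.round(proj(n,X)-uv,1) for n,uv in l]
E
python3 - <<'E'
from h import *
a=cv2.imread("pics/top0.png").mean(2);b=cv2.imread("pics/scene0.png").mean(2)
np.set_printoptions(linewidth=200,suppress=True,precision=4)
print(b[172:204,216:246].astype(int));print(b[176:206,322:352].astype(int))
# strip axis fits in top (dark side face)
for nm,x0,x1,y0,y1 in(("L",219,228,219,233),("R",318,327,219,233)):
    w=np.clip(32-a[y0:y1,x0:x1],0,None);yy,xx=np.mgrid[y0:y1,x0:x1]
    k,c=np.polyfit(yy.ravel(),xx.ravel(),1,w=np.sqrt(w.ravel()))
    P=onz("top",(k*219+c,219),.19);Q=onz("top",(k*233+c,233),.19)
    d=P-Q;print(nm,k,c,"mid",(P+Q)/2,"yaw deg",np.degrees(np.arctan2(d[1],d[0])))
for uv in((219.7,226),(326,226)):print(onz("top",uv,.206))
E
```

```text
[[137 133 134 136 133 136 138 135 135 138 139 139 147 144 141 139 135 133 134 133 132 136 137 133 133 134 134 137 135 136]
 [134 134 137 136 136 139 135 134 136 141 134 121 111 111 134 143 142 135 132 137 137 136 133 135 138 134 138 136 135 134]
 [134 137 138 138 136 137 139 133 140 121  78  45  38  30  87 133 141 139 136 135 137 137 135 133 134 135 134 134 136 136]
 [134 136 134 134 137 136 137 140 142  86   0   0   0   0  33 116 141 138 135 137 135 136 138 138 135 135 137 133 136 135]
 [137 139 136 135 135 136 135 141 145  94  16   0   2   0  24 119 140 138 137 136 133 135 133 137 135 136 134 137 134 136]
 [136 133 134 134 137 135 136 132 146 101  33   2   2   2   0 117 146 140 132 133 138 137 135 133 132 136 135 135 137 138]
 [134 138 138 137 135 136 138 138 146 103  31   3   3   6   0 114 146 140 136 138 136 137 138 136 136 136 134 137 137 131]
 [136 134 136 134 135 137 138 138 143 101  27   1   9   7   0  99 140 140 136 135 134 132 137 132 135 140 135 136 133 137]
 [137 137 137 138 137 135 134 139 143 109  40   1   6   6   0  58 123 140 135 135 138 136 134 134 135 133 136 136 13
[... 6067 characters left out ...]
2   7   0   2   0   5   2   0   0   3   2   2   0  45  53  66 120 143 136 136 135 135 137]
 [ 57  57  60  61  58  56  35  10   2   3   2   6   0   4   0   0   4   0   4  16  53  63  50  98 137 136 135 133 137 135]
 [ 40  54  59  64  61  54  30  11  13   9  16   2   2   0   6   5   0   5  41  36  47  61  54  60 122 142 139 138 138 133]
 [ 41  60  65  63  59  55  49  23  17  13  17  14  12   5  12  14  14   4  54  54  54  61  60  51  88 134 141 135 141 136]]
L -0.3014387183915382 291.7189560051877 mid [0.548  0.1478 0.19  ] yaw deg -14.225580832412172
R 0.2380193620821688 267.6123948594729 mid [ 0.5548 -0.1198  0.19  ] yaw deg 13.807159855651186
[0.5454 0.1565 0.206 ]
[ 0.5527 -0.1306  0.206 ]
```

Run:
```python
from h import *
np.set_printoptions(suppress=True,precision=4)
g=lambda n:np.clip((cv2.imread(f"pics/{n}0.png")/255.)**0.5*255,0,255).astype(np.uint8)
S=10
def draw(n,x,y,c,yaw,X):
    im=cv2.resize(g(n)[y:y+40,x:x+40],(400,400),interpolation=cv2.INTER_NEAREST)
    P=lambda p:tuple(int(v) for v in (proj(n,p)-[x,y]+.5)*S)
    for z in(.148,.164):
        for k in range(40):
            a=k*np.pi/20;cv2.circle(im,P([X[0]+.019*np.cos(a),X[1]+.019*np.sin(a),z]),1,(0,0,255),-1)
    R=np.array([[np.cos(yaw),-np.sin(yaw)],[np.sin(yaw),np.cos(yaw)]])
    q=[P([*(X+R@np.array(v)),.206]) for v in((.023,.007),(.023,-.007),(-.023,-.007),(-.023,.007))]
    for i in range(4):cv2.line(im,q[i],q[(i+1)%4],(0,255,0),1)
    return im
L=(np.array([.545,.1545]),np.radians(-14.5));R_=(np.array([.552,-.1285]),np.radians(14))
o=np.vstack([np.hstack([draw("top",205,208,0,L[1],L[0]),draw("top",303,208,0,R_[1],R_[0])]),np.hstack([draw("scene",210,168,0,L[1],L[0]),draw("scene",316,172,0,R_[1],R_[0])])])
cv2.imwrite("pics/z2.png",cv2.resize(o,(600,600)))
# triangulate tab-top centres from top view + scene view (tab top mid-edge)
```

```text
(no output)
```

View pics/z2.png

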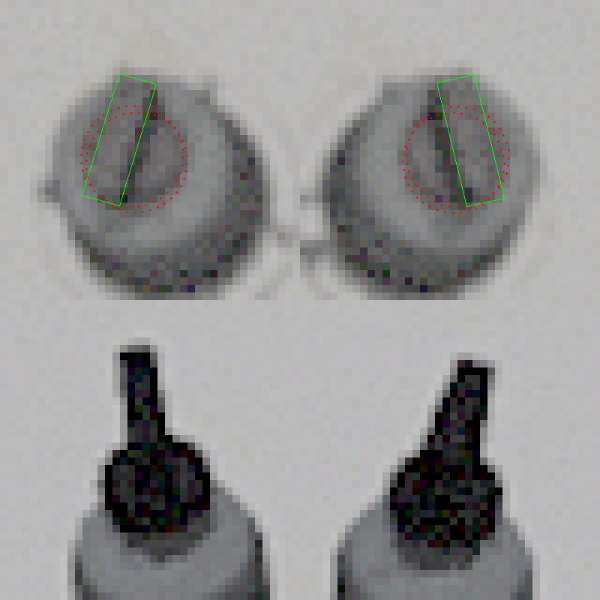

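In the scene view +y points right, so the two canisters swap sides relative to the top view. The top overlay fits well. I'll redo the scene overlay.

Run:
```python
from h import *
np.set_printoptions(suppress=True,precision=4)
g=lambda n:np.clip((cv2.imread(f"pics/{n}0.png")/255.)**0.4*255,0,255).astype(np.uint8)
S=10
def draw(n,x,y,X,yaw):
    im=cv2.resize(g(n)[y:y+40,x:x+40],(400,400),interpolation=cv2.INTER_NEAREST)
    P=lambda p:tuple(int(v) for v in (proj(n,p)-[x,y]+.5)*S)
    for z in(.148,.164):
        for k in range(40):
            a=k*np.pi/20;cv2.circle(im,P([X[0]+.019*np.cos(a),X[1]+.019*np.sin(a),z]),1,(0,0,255),-1)
    R=np.array([[np.cos(yaw),-np.sin(yaw)],[np.sin(yaw),np.cos(yaw)]])
    for z in(.164,.206):
        q=[P([*(X+R@np.array(v)),z]) for v in((.023,.007),(.023,-.007),(-.023,-.007),(-.023,.007))]
        for i in range(4):cv2.line(im,q[i],q[(i+1)%4],(0,255,0),1)
    return im
L=(np.array([.545,.1545]),np.radians(-14.5));R_=(np.array([.552,-.1285]),np.radians(14))
o=np.vstack([np.hstack([draw("top",205,208,*L),draw("top",303,208,*R_)]),np.hstack([draw("scene",316,172,*L),draw("scene",210,168,*R_)])])
cv2.imwrite("pics/z3.png",cv2.resize(o,(600,600)))
# triangulation: tab top centre: top-view centre; scene: far/near edge midpoint of tab top
for X,yaw in(L,R_): print([proj("scene",[*X,z]) for z in(.156,.206)])
```

```text
[array([334.164 , 196.6325]), array([335.9011, 183.9668])]
[array([230.2247, 190.811 ]), array([228.1242, 178.1424])]
```

View pics/z3.png

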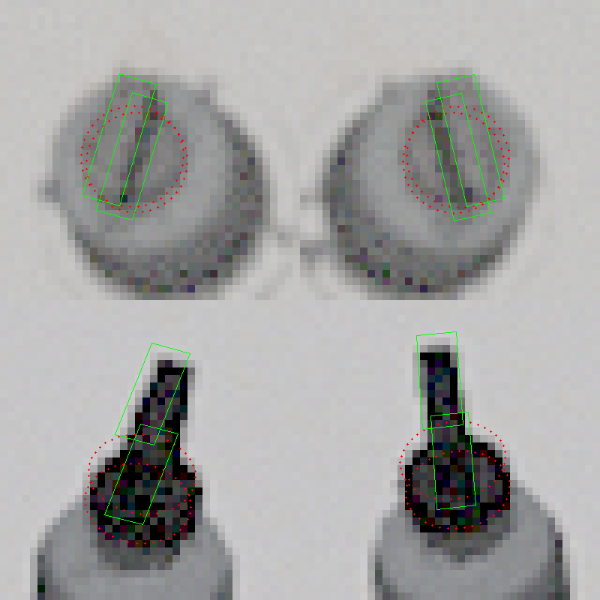

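```bash
cat >> h.py <<'E'
from scipy.spatial.transform import Rotation as Ro
def st():
    s=manip.state();q=s["tool_rot"];R=Ro.from_quat([q[1],q[2],q[3],q[0]]).as_matrix()
    return s,R,np.arctan2(R[1,1],R[0,1])
def plan(pos,yaw=None):
    s,R,y=st();d=R.T@(np.array(pos)-s["tool_pos"]);print("t %.2f pos"%s["time"],np.round(s["tool_pos"],4),"yawy %.4f"%y,"tilt",np.round(R[:2,2],4))
    if yaw is not None: # full rotation vector to vertical tool with this yaw
        c,n=np.cos(yaw),np.sin(yaw);T=np.array([[-n*-1,c,0],[-c,n,0],[0,0,-1.]]);
        T[:,0]=np.cross(T[:,1],T[:,2]);print("rotvec",np.round(Ro.from_matrix(R.T@T).as_rotvec(),4))
    print("delta",np.round(d,4))
def rep():
    s,R,y=st();print("t %.2f pos"%s["time"],np.round(s["tool_pos"],4),"yawy %.4f"%y,"F",np.round(s["contact_force"],2),"M",np.round(s["ft_torque"],3),"w %.3f"%s["gripper_width"],"j",np.round(s["joint_pos"],3))
E
python3 -c "
from h import *
plan([.5475,.1555,.239],np.radians(75.5));rep()"
```

```text
t 0.10 pos [0.1694 0.601  0.2382] yawy 1.2960 tilt [-0.0007 -0.0018]
rotvec [-0.0019 -0.0003 -0.0217]
delta [-4.848e-01 -3.262e-01 -3.000e-04]
t 0.10 pos [0.1694 0.601  0.2382] yawy 1.2960 F [-0.1  -0.01  0.18] M [-0.048 -0.042  0.023] w 1.005 j [ 1.177  0.053  1.614  0.     1.476 -0.119]
```

step_arm([
  [-0.033,-0.022,-0.005,0,0,-0.002,-1],
  [-0.07,-0.047,-0.01,0,0,-0.004,-1],
  [-0.11,-0.074,-0.01,0,0,-0.006,-1],
  [-0.15,-0.101,-0.01,-0.001,0,-0.008,-1],
  [-0.19,-0.128,-0.01,-0.001,0,-0.01,-1],
  [-0.23,-0.155,-0.01,-0.001,0,-0.012,-1],
  [-0.27,-0.182,-0.01,-0.001,0,-0.014,-1],
  [-0.31,-0.209,-0.01,-0.002,0,-0.016,-1],
  [-0.35,-0.235,-0.01,-0.002,0,-0.018,-1],
  [-0.39,-0.262,-0.01,-0.002,0,-0.02,-1],
  [-0.43,-0.289,-0.01,-0.002,0,-0.022,-1],
  [-0.46,-0.309,-0.01,-0.002,0,-0.022,-1],
  [-0.485,-0.326,-0.01,-0.002,0,-0.022,-1],
  [-0.485,-0.326,-0.01,-0.002,0,-0.022,-1],
  [-0.485,-0.326,-0.01,-0.002,0,-0.022,-1],
  [-0.485,-0.326,-0.01,-0.002,0,-0.022,-1],
])

```text
time: 1.7
tool_pos: [0.5473, 0.1568, 0.2489]
tool_rot: [-0.0, 0.126, 0.992, 0.001]
contact_force: [0.1, 0.8, 0.0]
gripper_width: 0.998
```

```bash
python3 -c "
from h import *
plan([.5475,.1555,.177],np.radians(75.5));rep()
cv2.imwrite('pics/s1.png',cv2.cvtColor(manip.grab_frame('scene'),cv2.COLOR_RGB2BGR)[120:260,200:400].repeat(3,0).repeat(3,1))"
```

```text
t 1.70 pos [0.5473 0.1568 0.2489] yawy 1.3188 tilt [-0.0003  0.0021]
rotvec [ 0.002  -0.0008  0.0011]
delta [-0.0006 -0.0013  0.0719]
t 1.70 pos [0.5473 0.1568 0.2489] yawy 1.3188 F [0.06 0.78 0.  ] M [-0.077 -0.023 -0.001] w 0.998 j [ 0.147 -0.085  1.733  0.002  1.494 -1.172]
```

View pics/s1.png

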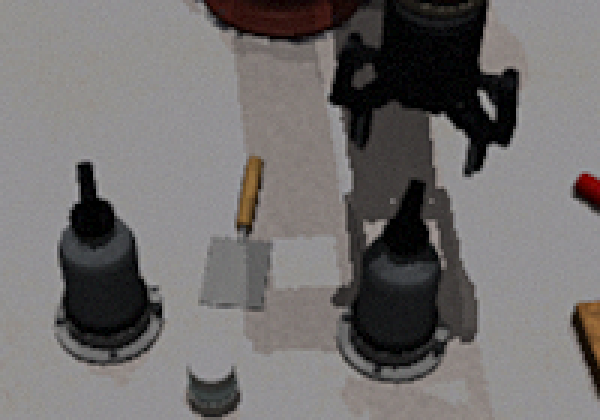

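The fingers straddle the cap: tips at about (358,142) and (475,170) in the enlarged crop, tab top at (415,185). Next I descend.

step_arm([
  [0,-0.001,0.02,0.002,0,0.001,-1],
  [0,-0.001,0.04,0.002,0,0.001,-1],
  [0,-0.001,0.055,0.002,0,0.001,-1],
  [0,-0.001,0.065,0.002,0,0.001,-1],
  [0,-0.001,0.072,0.002,0,0.001,-1],
  [0,-0.001,0.072,0.002,0,0.001,-1],
  [0,-0.001,0.072,0.002,0,0.001,-1],
])

```text
time: 2.45
tool_pos: [0.5481, 0.1555, 0.1779]
tool_rot: [0.0, 0.126, 0.992, 0.0]
contact_force: [0.1, 1.1, 0.8]
gripper_width: 1.001
```

```bash
python3 -c "
from h import *
plan([.5475,.1555,.177],np.radians(75.5));rep()
for n,c in(('scene',(slice(120,260),slice(250,400))),('top',(slice(170,310),slice(150,300)))):
  cv2.imwrite(f'pics/{n}2.png',np.clip(np.sqrt(cv2.cvtColor(manip.grab_frame(n),cv2.COLOR_RGB2BGR)[c]/255.)*255,0,255).astype(np.uint8).repeat(4,0).repeat(4,1))"
```

```text
t 2.45 pos [0.5481 0.1555 0.1779] yawy 1.3172 tilt [0.001  0.0001]
rotvec [ 0.0004  0.0009 -0.0005]
delta [ 0.0006 -0.0001  0.0009]
t 2.45 pos [0.5481 0.1555 0.1779] yawy 1.3172 F [0.07 1.12 0.8 ] M [-0.017 -0.036  0.017] w 1.001 j [ 0.146 -0.033  1.804 -0.     1.37  -1.171]
```

View pics/scene2.png

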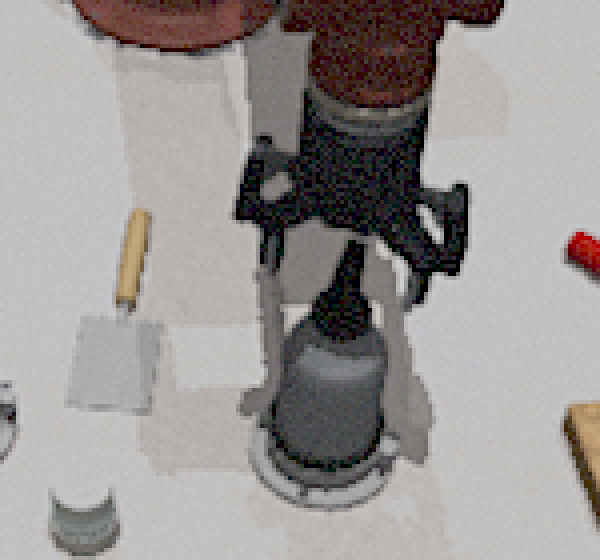

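View pics/top2.png

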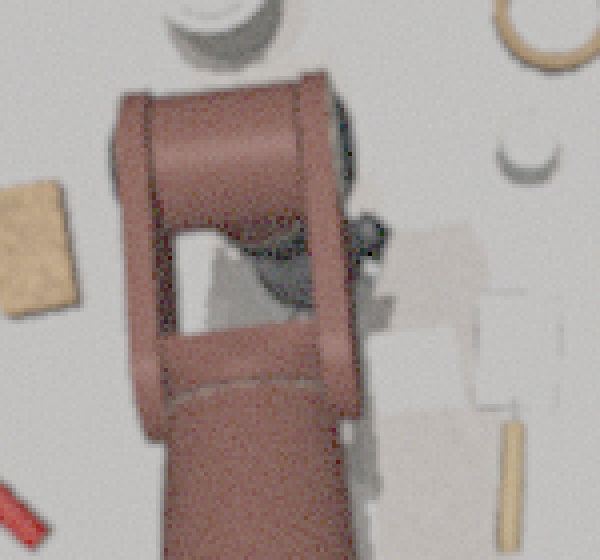

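step_arm([
  [0,0,0,0,0,0,0],
  [0,0,0,0,0,0,0.4],
  [0,0,0,0,0,0,0.55],
  [0,0,0,0,0,0,0.55],
  [0,0,0,0,0,0,0.55],
  [0,0,0,0,0,0,0.55],
])

```text
time: 3.15
tool_pos: [0.5478, 0.1555, 0.1774]
tool_rot: [0.0, 0.127, 0.992, 0.0]
contact_force: [0.3, 0.9, 0.7]
gripper_width: 0.225
```

```bash
python3 -c "
from h import *
rep()
cv2.imwrite('pics/s3.png',np.clip(np.sqrt(cv2.cvtColor(manip.grab_frame('scene'),cv2.COLOR_RGB2BGR)[160:220,300:375]/255.)*255,0,255).astype(np.uint8).repeat(8,0).repeat(8,1))"
```

```text
t 3.15 pos [0.5478 0.1555 0.1774] yawy 1.3171 F [0.27 0.93 0.66] M [ 0.168 -0.027 -0.01 ] w 0.225 j [ 0.146 -0.033  1.805  0.     1.37  -1.171]
```

View pics/s3.png

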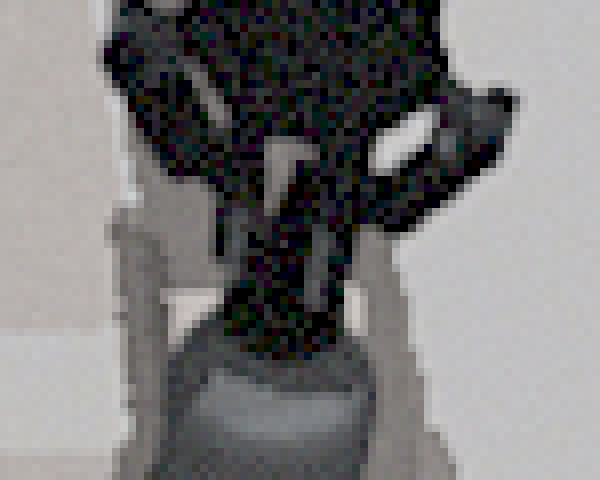

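The tab at about (275,190) in the crop sits between the near-closed pads. I close fully.

step_arm([
  [0,0,0,0,0,0,0.61],
  [0,0,0,0,0,0,0.61],
])

```text
time: 3.4
tool_pos: [0.5479, 0.1564, 0.1775]
tool_rot: [0.0, 0.126, 0.992, 0.001]
contact_force: [1.8, 5.1, -0.5]
gripper_width: 0.193
```

```bash
python3 -c "
from h import *
rep()"
```

```text
t 3.40 pos [0.5479 0.1564 0.1775] yawy 1.3172 F [ 1.83  5.11 -0.47] M [ 0.934 -0.213 -0.069] w 0.193 j [ 0.146 -0.033  1.804  0.002  1.369 -1.171]
```

step_arm([
  [0,0,0,0,0,0,0.65],
  [0,0,0,0,0,0,0.7],
  [0,0,0,0,0,0,1],
  [0,0,0,0,0,0,1],
  [0,0,0,0,0,0,1],
  [0,0,0,0,0,0,1],
])

```text
time: 4.0
tool_pos: [0.5482, 0.1574, 0.1778]
tool_rot: [0.001, 0.126, 0.992, 0.002]
contact_force: [1.7, 8.1, -0.5]
gripper_width: 0.161
```

```bash
python3 -c "
from h import *
rep()"
```

```text
t 4.00 pos [0.5482 0.1574 0.1778] yawy 1.3174 F [ 1.73  8.06 -0.47] M [ 1.469 -0.289 -0.084] w 0.161 j [ 0.147 -0.033  1.804  0.004  1.368 -1.171]
```

step_arm([
  [0,0.001,0,0,0,0,1],
  [0,0.002,0,0,0,0,1],
  [0,0.002,0,0,0,0,1],
  [0,0.002,0,0,0,0,1],
])

```text
time: 4.4
tool_pos: [0.5483, 0.1576, 0.1776]
tool_rot: [0.0, 0.127, 0.992, 0.0]
contact_force: [-0.0, 4.6, 2.3]
gripper_width: 0.151
```

```bash
python3 -c "
from h import *
rep()"
```

```text
t 4.40 pos [0.5483 0.1576 0.1776] yawy 1.3170 F [-0.03  4.58  2.28] M [ 0.718  0.07  -0.051] w 0.151 j [ 1.490e-01 -3.100e-02  1.802e+00  1.000e-03  1.370e+00 -1.168e+00]
```

step_arm([
  [0,0.001,0,0,0,0,1],
  [0,0.0015,0,0,0,0,1],
  [0,0.0015,0,0,0,0,1],
  [0,0.0015,0,0,0,0,1],
])

```text
time: 4.8
tool_pos: [0.5484, 0.1579, 0.1775]
tool_rot: [-0.0, 0.127, 0.992, -0.001]
contact_force: [-3.5, -2.7, 5.5]
gripper_width: 0.152
```

```bash
python3 -c "
from h import *
rep()"
```

```text
t 4.80 pos [0.5484 0.1579 0.1775] yawy 1.3168 F [-3.53 -2.68  5.49] M [-0.447  0.654 -0.007] w 0.152 j [ 0.151 -0.029  1.8   -0.002  1.371 -1.166]
```

step_arm([
  [0,-0.0004,0,0,0,-0.01,1],
  [0,-0.0004,0,0,0,-0.02,1],
  [0,-0.0004,0,0,0,-0.03,1],
  [0,-0.0004,0,0,0,-0.04,1],
  [0,-0.0004,0,0,0,-0.05,1],
  [0,-0.0004,0,0,0,-0.05,1],
])

```text
time: 5.4
tool_pos: [0.5484, 0.1578, 0.1775]
tool_rot: [-0.0, 0.102, 0.995, -0.0]
contact_force: [-4.8, -1.1, 5.0]
gripper_width: 0.157
```

```bash
python3 -c "
from h import *
rep()"
```

```text
t 5.40 pos [0.5484 0.1578 0.1775] yawy 1.3668 F [-4.79 -1.14  5.04] M [-0.292  0.623 -0.127] w 0.157 j [ 1.500e-01 -3.000e-02  1.801e+00 -1.000e-03  1.371e+00 -1.216e+00]
```

step_arm([
  [0,0,0,0,0,-0.01,1],
  [0,0,0,0,0,-0.02,1],
  [0,0,0,0,0,-0.03,1],
  [0,0,0,0,0,-0.04,1],
  [0,0,0,0,0,-0.05,1],
  [0,0,0,0,0,-0.05,1],
])

```text
time: 6.0
tool_pos: [0.5484, 0.1578, 0.1775]
tool_rot: [-0.0, 0.077, 0.997, -0.001]
contact_force: [-3.9, -1.0, 5.1]
gripper_width: 0.156
```

```bash
python3 -c "
from h import *
rep()"
```

```text
t 6.00 pos [0.5484 0.1578 0.1775] yawy 1.4165 F [-3.91 -1.05  5.11] M [-0.318  0.601 -0.165] w 0.156 j [ 1.500e-01 -3.000e-02  1.801e+00 -1.000e-03  1.371e+00 -1.266e+00]
```

step_arm([
  [0,0,0,0,0,-0.01,1],
  [0,0,0,0,0,-0.02,1],
  [0,0,0,0,0,-0.03,1],
  [0,0,0,0,0,-0.03,1],
])

```text
time: 6.4
tool_pos: [0.5484, 0.1578, 0.1775]
tool_rot: [-0.0, 0.062, 0.998, -0.0]
contact_force: [-3.9, -1.5, 5.3]
gripper_width: 0.157
```

```bash
python3 -c "
from h import *
rep()"
```

```text
t 6.40 pos [0.5484 0.1578 0.1775] yawy 1.4463 F [-3.91 -1.5   5.33] M [-0.307  0.6   -0.334] w 0.157 j [ 1.500e-01 -3.000e-02  1.801e+00 -1.000e-03  1.371e+00 -1.296e+00]
```

step_arm([
  [0,0,0,0,0,0,1],
])

```text
time: 6.5
tool_pos: [0.5484, 0.1578, 0.1775]
tool_rot: [-0.0, 0.062, 0.998, -0.0]
contact_force: [-3.1, -1.0, 4.5]
gripper_width: 0.158
```

```bash
python3 -c "
from h import *
for i in range(6):
  s=manip.state();print(s['time'],s['ft_torque'],s['joint_efforts'][5]);manip.grab_frame('scene')
im=manip.grab_frame('scene');cv2.imwrite('pics/s4full.png',im[...,::-1])
rep()
f=lambda a:np.clip(np.sqrt(a[175:255,295:375]/255.)*255,0,255).astype(np.uint8).repeat(5,0).repeat(5,1)
cv2.imwrite('pics/s4.png',np.hstack([f(cv2.imread('pics/scene0.png')),f(im[...,::-1])]))"
```

```text
6.5 [-0.3686196   0.61287934 -0.30767897] -0.29775003902614117
6.55 [-0.2927684   0.67348573 -0.24677737] -0.2965856250375509
6.6 [-0.29282711  0.63462853 -0.31466525] -0.29712642543017864
6.65 [-0.35055508  0.62551362 -0.32375706] -0.29689762741327286
6.7 [-0.35451263  0.60282621 -0.32210727] -0.2968093380331993
6.75 [-0.33568374  0.62532965 -0.28447693] -0.2968767564743757
t 6.85 pos [0.5484 0.1578 0.1775] yawy 1.4462 F [-3.05 -0.68  4.76] M [-0.311  0.615 -0.23 ] w 0.160 j [ 1.500e-01 -3.000e-02  1.801e+00 -1.000e-03  1.371e+00 -1.296e+00]
```

View pics/s4.png

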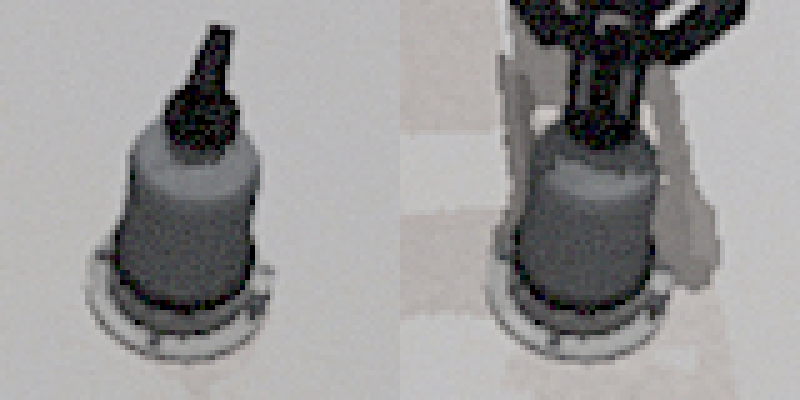

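Joint 6's effort (−0.297 N m, low noise) keeps rising with the turn and is well above the 0.12 N m friction. So this cap tightens counter-clockwise and is the left-hand one. A little more brings it to about 9.5°.

step_arm([
  [0,0,0,0,0,-0.01,1],
  [0,0,0,0,0,-0.02,1],
  [0,0,0,0,0,-0.03,1],
  [0,0,0,0,0,-0.03,1],
  [0,0,0,0,0,-0.03,1],
])

```text
time: 7.35
tool_pos: [0.5484, 0.1578, 0.1775]
tool_rot: [-0.0, 0.047, 0.999, -0.0]
contact_force: [-3.4, -1.4, 4.7]
gripper_width: 0.155
```

```bash
python3 -c "
from h import *
rep();print(manip.state()['joint_efforts'][5])"
```

```text
t 7.35 pos [0.5484 0.1578 0.1775] yawy 1.4760 F [-3.38 -1.42  4.72] M [-0.293  0.593 -0.343] w 0.155 j [ 1.500e-01 -3.000e-02  1.801e+00 -1.000e-03  1.371e+00 -1.326e+00]
-0.35628204233944416
```

step_arm([
  [0,0,0,0,0,0.04,1],
  [0,0,0,0,0,0.1,1],
  [0,0,0,0,0,0.16,1],
  [0,0,0,0,0,0.22,1],
  [0,0,-0.0002,0,0,0.28,1],
  [0,0,-0.0004,0,0,0.34,1],
  [0,0,-0.0006,0,0,0.4,1],
  [0,0,-0.0008,0,0,0.46,1],
  [0,0,-0.0008,0,0,0.46,1],
])

```text
time: 8.25
tool_pos: [0.5484, 0.158, 0.1781]
tool_rot: [-0.0, 0.273, 0.962, -0.0]
contact_force: [-3.6, -1.8, 4.4]
gripper_width: 0.156
```

```bash
python3 -c "
from h import *
rep();print(manip.state()['joint_efforts'][5])"
```

```text
t 8.25 pos [0.5484 0.158  0.1781] yawy 1.0175 F [-3.63 -1.84  4.38] M [-0.301  0.635  0.188] w 0.156 j [ 1.500e-01 -3.000e-02  1.800e+00 -1.000e-03  1.372e+00 -8.670e-01]
0.4022008180618286
```

step_arm([
  [0,0,0,0,0,0,1],
  [0,0,0,0,0,0,1],
])

```text
time: 8.45
tool_pos: [0.5484, 0.1581, 0.1781]
tool_rot: [-0.0, 0.273, 0.962, -0.0]
contact_force: [-3.8, -1.6, 6.1]
gripper_width: 0.158
```

```bash
python3 -c "
from h import *
for i in range(4):
  s=manip.state();print(s['time'],s['ft_torque'],s['joint_efforts'][5]);manip.grab_frame('scene')
rep()"
```

```text
8.45 [-0.38613092  0.70371986  0.18737249] 0.1250063767656684
8.5 [-0.34404624  0.67836073  0.09103709] 0.13154645450413227
8.55 [-0.38390337  0.70551006  0.14202041] 0.1328530814498663
8.6 [-0.37614728  0.72440405  0.13682077] 0.13308352790772915
t 8.65 pos [0.5484 0.1581 0.1781] yawy 1.0181 F [-3.84 -0.92  5.28] M [-0.35   0.639  0.164] w 0.159 j [ 1.510e-01 -3.000e-02  1.800e+00 -1.000e-03  1.372e+00 -8.670e-01]
```

The effort settled at +0.13 N m, which matches thread friction, so the cap unscrews clockwise. I continue.

step_arm([
  [0,0,-0.0001,0,0,0.05,1],
  [0,0,-0.0004,0,0,0.13,1],
  [0,0,-0.0006,0,0,0.21,1],
  [0,0,-0.0009,0,0,0.29,1],
  [0,0,-0.0011,0,0,0.37,1],
  [0,0,-0.0014,0,0,0.45,1],
  [0,0,-0.0016,0,0,0.53,1],
  [0,0,-0.0018,0,0,0.6,1],
  [0,0,-0.002,0,0,0.67,1],
  [0,0,-0.0021,0,0,0.7,1],
  [0,0,-0.0021,0,0,0.7,1],
])

```text
time: 9.75
tool_pos: [0.5486, 0.1584, 0.1803]
tool_rot: [0.0, 0.586, 0.81, 0.0]
contact_force: [-2.3, 0.2, 5.1]
gripper_width: 0.155
```

```bash
python3 -c "
from h import *
rep();print(manip.state()['joint_efforts'][5])"
```

```text
t 9.75 pos [0.5486 0.1584 0.1803] yawy 0.3180 F [-2.27  0.17  5.07] M [-0.113  0.531  0.113] w 0.155 j [ 0.151 -0.032  1.798  0.     1.375 -0.167]
0.27175250463187695
```

Forces stay small. Remaining to the stop: from yaw 0.318 to about −1.14, so roughly 1.46 rad.

step_arm([
  [0,0,-0.0002,0,0,0.06,1],
  [0,0,-0.0004,0,0,0.14,1],
  [0,0,-0.0006,0,0,0.22,1],
  [0,0,-0.0009,0,0,0.3,1],
  [0,0,-0.0011,0,0,0.38,1],
  [0,0,-0.0014,0,0,0.46,1],
  [0,0,-0.0016,0,0,0.54,1],
  [0,0,-0.0018,0,0,0.62,1],
  [0,0,-0.0021,0,0,0.7,1],
  [0,0,-0.0023,0,0,0.78,1],
  [0,0,-0.0026,0,0,0.86,1],
  [0,0,-0.0028,0,0,0.94,1],
  [0,0,-0.003,0,0,1.02,1],
  [0,0,-0.0033,0,0,1.1,1],
  [0,0,-0.0035,0,0,1.18,1],
  [0,0,-0.0038,0,0,1.26,1],
  [0,0,-0.004,0,0,1.34,1],
  [0,0,-0.0042,0,0,1.4,1],
  [0,0,-0.0042,0,0,1.4,1],
  [0,0,-0.0042,0,0,1.4,1],
])

```text
time: 11.75
tool_pos: [0.5492, 0.1584, 0.1846]
tool_rot: [0.0, 0.97, 0.242, 0.001]
contact_force: [0.8, 0.5, 2.1]
gripper_width: 0.159
```

```bash
python3 -c "
from h import *
rep()
for i in range(3):
  s=manip.state();print(s['time'],s['ft_torque'],s['joint_efforts'][5]);manip.grab_frame('scene')"
```

```text
t 11.75 pos [0.5492 0.1584 0.1846] yawy -1.0811 F [0.77 0.46 2.13] M [-0.001 -0.257  0.126] w 0.159 j [ 0.151 -0.035  1.794 -0.     1.381  1.232]
11.75 [-0.00097679 -0.257344    0.12638746] 0.13872834853827953
11.8 [ 0.02143681 -0.24385603  0.11236845] 0.12289328500628471
11.85 [ 0.03021062 -0.38699621  0.1320568 ] 0.12061479035764933
```

step_arm([
  [0,0,-0.0001,0,0,0.02,1],
  [0,0,-0.0001,0,0,0.04,1],
  [0,0,-0.0002,0,0,0.06,1],
  [0,0,-0.0002,0,0,0.08,1],
  [0,0,-0.0002,0,0,0.1,1],
  [0,0,-0.0002,0,0,0.1,1],
  [0,0,-0.0002,0,0,0.1,1],
])

```text
time: 12.6
tool_pos: [0.5491, 0.1583, 0.1849]
tool_rot: [0.0, 0.981, 0.192, 0.001]
contact_force: [4.6, -0.6, 1.6]
gripper_width: 0.156
```

```bash
python3 -c "
from h import *
rep();print(manip.state()['joint_efforts'][5])"
```

```text
t 12.60 pos [0.5491 0.1583 0.1849] yawy -1.1837 F [ 4.62 -0.57  1.63] M [-0.031 -0.894  0.187] w 0.156 j [ 0.151 -0.036  1.794 -0.     1.381  1.334]
0.16710536554455757
```

step_arm([
  [0,0,0,0,0,0.015,1],
  [0,0,0,0,0,0.03,1],
  [0,0,0,0,0,0.04,1],
  [0,0,0,0,0,0.04,1],
  [0,0,0,0,0,0.04,1],
])

```text
time: 13.1
tool_pos: [0.5492, 0.1583, 0.1849]
tool_rot: [0.0, 0.985, 0.173, 0.001]
contact_force: [5.4, -1.0, 1.4]
gripper_width: 0.156
```

```bash
python3 -c "
from h import *
rep();print(manip.state()['joint_efforts'][5])"
```

```text
t 13.10 pos [0.5492 0.1583 0.1849] yawy -1.2235 F [ 5.38 -0.97  1.45] M [-0.004 -0.947  0.225] w 0.156 j [ 0.151 -0.036  1.794 -0.     1.381  1.374]
0.2459555771201849
```

The torque climbs at the clamp's stiffness, 0.079 N m per 0.04 rad, so the cap is on its stop. I relax the twist, release and rise.

step_arm([
  [0,0,0,0,0,-0.04,1],
  [0,0,0,0,0,-0.08,1],
  [0,0,0,0,0,-0.1,1],
  [0,0,0,0,0,-0.1,1],
  [0,0,0,0,0,-0.1,1],
])

```text
time: 13.6
tool_pos: [0.5491, 0.1583, 0.1849]
tool_rot: [0.0, 0.975, 0.222, 0.001]
contact_force: [4.7, -1.1, 1.4]
gripper_width: 0.157
```

```bash
python3 -c "
from h import *
rep();print(manip.state()['joint_efforts'][5])"
```

```text
t 13.60 pos [0.5491 0.1583 0.1849] yawy -1.1241 F [ 4.7  -1.06  1.37] M [ 0.001 -0.906  0.101] w 0.157 j [ 0.151 -0.036  1.794 -0.     1.381  1.275]
0.039271521382033825
```

step_arm([
  [0,0,0,0,0,0,0.6],
  [0,0,0,0,0,0,0.4],
  [0,0,0,0,0,0,0],
  [0,0,0,0,0,0,-0.5],
  [0,0,0,0,0,0,-0.5],
  [0,0,0,0,0,0,-0.5],
])

```text
time: 14.2
tool_pos: [0.5483, 0.1583, 0.1845]
tool_rot: [-0.0, 0.975, 0.222, -0.0]
contact_force: [0.5, 0.5, -0.2]
gripper_width: 0.748
```

step_arm([
  [0,0,-0.01,0,0,0,-0.5],
  [0,0,-0.03,0,0,0,-0.5],
  [0,0,-0.06,0,0,0,-0.5],
  [0,0,-0.09,0,0,0,-0.5],
  [0,0,-0.12,0,0,0,-0.5],
  [0,0,-0.14,0,0,0,-0.5],
  [0,0,-0.15,0,0,0,-0.5],
  [0,0,-0.15,0,0,0,-0.5],
])

```text
time: 15.0
tool_pos: [0.5491, 0.1584, 0.337]
tool_rot: [0.0, 0.975, 0.222, 0.002]
contact_force: [-0.1, -0.0, -0.6]
gripper_width: 0.752
```

```bash
python3 -c "
from h import *
rep();im=manip.grab_frame('scene')[...,::-1];t=manip.grab_frame('top')[...,::-1]
cv2.imwrite('pics/s6.png',im);cv2.imwrite('pics/t6.png',t)
f=lambda a:np.clip(np.sqrt(a[150:250,200:400]/255.)*255,0,255).astype(np.uint8).repeat(3,0).repeat(3,1)
cv2.imwrite('pics/s6z.png',np.vstack([f(cv2.imread('pics/scene0.png')),f(im)]))"
```

```text
t 15.00 pos [0.5491 0.1584 0.337 ] yawy -1.1230 F [-0.1  -0.04 -0.63] M [ 0.002  0.027 -0.026] w 0.752 j [ 0.151 -0.116  1.617 -0.     1.637  1.274]
```

View pics/s6z.png

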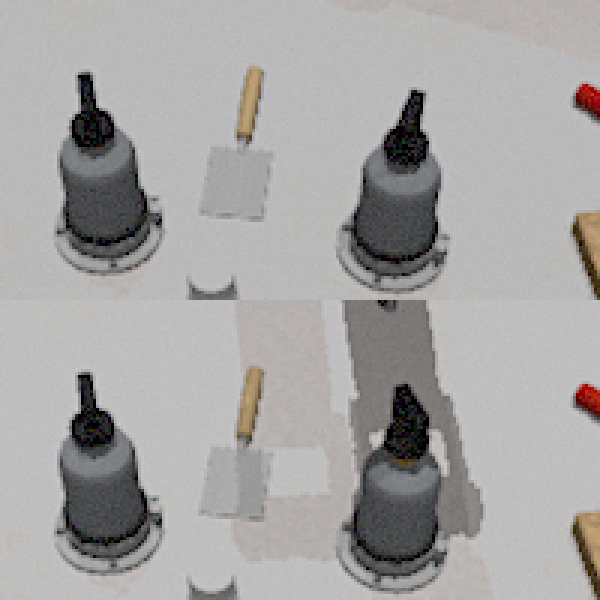

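The right-hand cap in this view has risen, with a brass neck visible at about (405,462), and the other objects look unmoved. I clear the arm for a top view check.

step_arm([
  [0.002,-0.03,0,0,0,0,-1],
  [0.004,-0.07,0,0,0,0,-1],
  [0.007,-0.11,0,0,0,0,-1],
  [0.01,-0.15,0,0,0,0,-1],
  [0.013,-0.19,0,0,0,0,-1],
  [0.016,-0.23,0,0,0,0,-1],
  [0.018,-0.26,0,0,0,0,-1],
  [0.018,-0.268,0,0,0,0,-1],
  [0.018,-0.268,0,0,0,0,-1],
  [0.018,-0.268,0,0,0,0,-1],
])

```text
time: 16.1
tool_pos: [0.4488, 0.4068, 0.3335]
tool_rot: [0.001, 0.975, 0.222, -0.001]
contact_force: [0.6, -0.1, -0.3]
gripper_width: 1.002
```

```bash
python3 -c "
from h import *
rep();t=manip.grab_frame('top')[...,::-1];t0=cv2.imread('pics/top0.png')
cv2.imwrite('pics/t7.png',t)
f=lambda a,x,y,k,w,h:cv2.resize(np.clip(np.sqrt(a[y:y+h,x:x+w]/255.)*255,0,255).astype(np.uint8),None,fx=k,fy=k,interpolation=cv2.INTER_NEAREST)
top=np.hstack([f(a,x,208,8,40,36)[:, :320] for a in(t,) for x in(205,300)])
cv2.imwrite('pics/t7z.png',np.vstack([top,cv2.resize(t[90:330],(640,300))]))"
```

```text
t 16.10 pos [0.4488 0.4068 0.3335] yawy -1.1237 F [ 0.6  -0.06 -0.29] M [-0.018 -0.073 -0.022] w 1.002 j [ 6.140e-01 -3.000e-02  1.541e+00 -1.000e-03  1.632e+00  1.737e+00]
```

View pics/t7z.png

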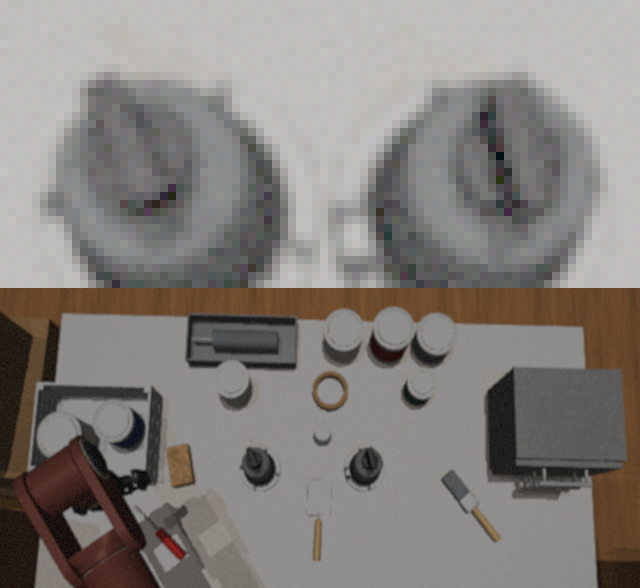

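The opened cap's tab now leans up and to the left at about +28°, which matches −14.5° − 137.5° modulo 180°. The other cap and the loose objects look unchanged. I hand the job in.

```bash
python3 -c "
from h import *
print(manip.job_done())"
```

```text
the job is handed in; nothing more can be done
None
```

The job is done and handed in at about 16 s of the 72 s allowed. The left-hand cap is on the canister on the robot's left (+y side), and it is unscrewed to its retaining stop.

- **Finding and tightening it:** Turned counter-clockwise, the cap's resistance kept rising like the clamp's spring, well past the 0.12 N m thread friction. I stopped at about 0.36 N m, roughly 0.16 rad or 9.3° of give in the clamp.
- **Unscrewing it:** Clockwise, it slipped at a steady 0.12–0.13 N m. At about −2.4 rad the resistance rose again at the clamp's stiffness, which marks the stop. I then eased off the twist, let go and moved clear.
- **The other cap:** I never touched it, because this cap had already given the answer. In the last pictures it looks unchanged.
- **Last checks:** The final pictures show the opened cap raised, with its neck visible. Its tab stands at about 28°, as expected for a full 2.4 rad turn. The loose objects look unmoved, and the arm touches nothing.
- **Disagreements:**
  - My first position from the pictures was about 2 mm off in y; I corrected it by the contact force while gripping.
  - The force sensor's twist readings were noisy (0.165 N m at 0.10 rad, where about 0.22 was expected). I used the steadier effort of the last joint, which also read too high (0.40 and 0.27 N m) right after two of the unscrewing turns; the first had settled when I re-read it, and I did not re-read the second.
  - The turn I worked out from the wrist was 2.43 rad, within error of 2.4.

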